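Flip the ratchet and clamp the earth bar

ROBOT

A 6-joint arm with a two-finger parallel gripper is mounted at the origin on the work surface. World frame = base frame: x ahead of the robot, y to its left, z up, the work surface at z = 0. Lengths are in m, angles in rad, forces in N, time in s.
With the tool pointing down it reaches from about 0.35 to 0.775 m from the base axis. Payload 7.3 kg.
Tool frame: the origin (TCP) lies at the centre of the arm's flange, where the gripper is bolted on; the fingertips stand 178 mm ahead of it and the grasp point (between the pads) lies robot.pinch_z ahead of it (robot.pinch_z is the distance from the TCP to the grasp point, in m); x points along the fingers, z is the direction in which the jaws open and shut, and the axes are right-handed (so a half turn about x gives the same grasp; the last joint's range is limited). The gripper opens to 92 mm and grips with 3 to 60 N. Pads are 19 mm wide; open, the fingers measure 130 mm over their backs; the gripper's body (75 mm by 190 mm) begins 47 mm behind the grasp point.
Start: joints at [1.2, 0.342, 1.524, -0, 1.275, -0.146], TCP at [0.117, 0.512, 0.405] pointing down, gripper open.
Joint ranges: [-2.53, 2.53], [-0.77, 2.02], [0.04, 2.7], [-1, 4.14], [0.28, 2.66], [-3.11, 3.11]. Speed limits (rad/s): [2.57, 2.57, 3.14, 3.14, 3.14, 3.14].

INTERFACE

Orientations are given as [roll, pitch, yaw] about the fixed x, y, z axes, in that order (R = Rz(yaw) Ry(pitch) Rx(roll)).
In Python, from cell import robot gives the robot as it stands.
- The arm moves only by the shell command python3 -m jog 'ROWS' [FORCE]. ROWS is JSON, a list of rows, each an object of numbers: "fingers": the closure, from 0 (fully open) to 1 (shut); "x", "y", "z": the shift along the tool's x, y, z in cm; "spin": the turn about the tool's x in degrees. A call has 1 to 5 rows; each row is the pose to reach, as a shift and turn from the pose commanded when the call began, along the tool's axes at that moment; what a row does not reach only later rows make up. A row lasts 1/8 s, in which the tool goes at most 62.5 mm and 10.7 degrees, less where a joint would pass 70% of its speed; a pose out of reach is approached as far as the arm can. A call with a gripper value outside its range is refused whole. The fingers move at their own pace and stop on an object; FORCE is the grip in N (left out, the last holds). Time passes only in rows, so rows that repeat a pose let the fingers close. It gives the time, the measured TCP pose, the force and the opening at its end, in the units of the state.
- robot.observe(): the state, without advancing time (a new reading comes with each control period).
- robot.read_camera(name): name is "scene" or "top"; returns a dict with "color" (420x560x3 uint8, red, green, blue), "mtx" (3x3 intrinsics, pixels), "view" (4x4, takes a point from world to camera coordinates). Camera axes: x right, y down, z forward; pixel columns grow to the right and rows downward; lengths in m; the calibration is good to about 2 mm. A picture is of the moment at which its call begins. There is no depth.
- robot.hand_in(): hands the job in, once; it reports no verdict.
Trained networks look in a picture, given as the dict that the camera call returned (one of the last four; its "shot" number tells which), for a name from the list of things; names that differ only in an ending like _2 or _b are one class to them, and where a whole thing is asked for, a point or a joint stands for the part that bears it (a point fixed in the world has none). Each returns a list of dicts, best first, with "conf" (0 to 1); they miss things now and then, are a little off and sometimes report something else, mostly with a low value. They report only what shows in the picture. A call takes as long as a camera call.
- robot.look_for(target, picture): "xy" ([column, row] in pixels, amid what is visible of it).
The state is a dict: "time": time; "qpos": joint angles; "qvel": joint speeds; "joint_efforts": joint torques, N m; "tool_pos": TCP position; "tool_rot": TCP orientation; "contact_force": force on the tool from outside, world axes, zero at the start; "torque": the same for the moment, N m; "opening": finger opening in m.
Only numpy, scipy, OpenCV 4.12 (cv2) and the standard library are available. Lean on these libraries where they do the work, as an engineer would, in place of code of your own. Each camera call takes 0.05 s, during which the arm holds its last target. There are 200 camera calls.

TASK

The ratchet handle on the green earthing clamp has been left set to undo. Flip its small orange lever all the way over to the tightening side (green dot), then work the handle to and fro by its black knob until the screw's foot is firmly tight on the copper bar: stop at a push of about 12 N on the knob, because at about 20 N the bar is crushed. Let go of everything, and leave the couplers and the tester where they are.

Things in the scene. Friction and masses are not known exactly. Their poses are not given: they have to be found in the camera images.
- clamp: fixed green steel clamp: base plate 110 x 130 x 12 mm, over it a 90 mm high bridge carrying the ratchet. Origin on the table under the vertical screw axis, about which screw and handle turn; z up. Its x runs along the fixed copper bar (30 mm wide, thickness only roughly known) that lies on the base under the bridge; its y runs across the bridge.
- handle (a joint): ratchet handle's angle about the screw axis, rad, growing clockwise seen from above (tightening way). 0: it points along the clamp's +y. Hard stops at -0.55 and 0.55, where the push rises without tightening: swing back for another stroke. It stays where left; about 1.5 N at the knob moves it when the ratchet slips. A level bar 106 to 120 mm above the table from the head to the knob.
- knob (a point): middle of the black knob, an upright post of 22 mm diameter on the handle's outer end, 135 mm from the screw axis, standing 120 to 165 mm above the table (this point 142.5 mm). Driving the screw slowly takes 4 to 8 N here until the foot meets the bar; then the push climbs steeply, about 60 N per rad. Once it has reached 11 to 14 N while turning, the foot is tight; 8 N is too little; 19 N crushes the bar.
- selector (a joint): angle of the orange pawl lever on top of the head, rad, relative to the handle, growing clockwise seen from above. End stops: -0.4 undoing (tip by the red dot), +0.4 tightening (tip by the green dot). It stays where put; about 3 N at its tip moves it. The ratchet drives the screw only in the chosen sense and slips, clicking, the other way.
- selector_tip (a point): near the free end of the orange lever, half-way up. The lever is an upright fin 7 mm thick, 50 mm long, 128 to 152 mm above the table. Its pivot lies on the handle's line, 47 mm from the screw axis towards the knob; it points back over the head, so this point, 47 mm from the pivot, sweeps over the screw axis, 18 mm to either side.
- head_top (a point): centre of the ratchet head's top, on the screw axis, 126 mm above the table; x points along the handle to the knob. The head is a steel disc of 38 mm radius, 26 mm high, 2 mm below the orange lever. Seen from here looking to the knob, the green dot (tighten) is on the left, the red dot (undo) on the right. The ratchet's teeth are 0.35 rad apart: up to that much of a stroke is idle.
- foot: the screw's steel foot under the bridge, a disc 28 mm across and 10 mm high; origin at the centre of its underside. It comes straight down 4.5 mm per rad of clockwise screw turn, from 2 to 8 mm above the copper bar at the start, so one to four handle strokes bring it down. When tight it stays so by itself.
- blue_coupler_mid (a point): centre of the loose blue power coupler (60 mm across, 64 mm high, upright); leave alone.
- red_coupler_mid (a point): centre of the loose red power coupler (60 mm across, 64 mm high, upright); leave alone.
- tester_mid (a point): centre of the loose yellow tester (150 x 70 x 34 mm, lying flat); leave alone.

How it is judged:
On the way, in this order (a step that is already met when the one before it is completed fails the run):
1. the orange pawl lever is flipped fully to the tightening side (value of joint selector above 0.3 rad), for 0.2 s.
2. the foot is tight on the copper bar (contact force between foot and anything else above 60 N), for 0.2 s.
At the end, for the whole second after the job is handed in: the foot stays pressed on the copper bar by itself with more than 60 N (a push of about 9 N or more on the turning knob had been reached), the pawl lever stands on the tightening side (above 0.3 rad), and the handle is at rest (contact force between foot and anything else above 60 N and value of joint selector above 0.3 rad and velocity of joint handle between -0.1 and 0.1 rad/s); the robot touches nothing.
It fails at once if the bar is crushed: more than 420 N under the foot (about 20 N on the knob) (contact force between foot and anything else above 420 N).
It fails at once if the blue coupler is pushed more than 2 cm away (distance of blue_coupler_mid from where it was at the start of the episode above 0.02 m).
It fails at once if the red coupler is pushed more than 2 cm away (distance of red_coupler_mid from where it was at the start of the episode above 0.02 m).
It fails at once if the yellow tester is pushed more than 2 cm away (distance of tester_mid from where it was at the start of the episode above 0.02 m).
It also fails if it takes over 72 s, if anything falls off the work surface, if the arm or the gripper's body presses on something with over 40 N, if the wrist force passes 120 N, or if a joint passes its speed limit or range.

## Working session

There is one attempt and no reset: what is moved stays moved. The work goes in short steps, Python scripts to look and compute and a shell command to move; the robot and the scene stay as the last step left them, time stands still between calls to the robot, and variables do not carry over. Pictures are saved under pics/ and viewed, on a budget of 10 in all, crops included, one or two more only if the job needs it, and the job is handed in when it is done.

```bash
mkdir -p pics; ls; python3 - <<'E'
from cell import robot
import cv2,numpy as np
s=robot.observe();print({k:np.round(v,3).tolist() for k,v in s.items()},robot.pinch_z)
ims=[]
for n in("scene","top"):
    p=robot.read_camera(n);cv2.imwrite(f"pics/{n}0.png",p["color"][:,:,::-1])
    print(n,p["mtx"].tolist(),np.round(p["view"],4).tolist())
    for t in("clamp","knob","selector_tip","head_top","blue_coupler_mid","red_coupler_mid","tester_mid","handle"):
        print(t,[(np.round(d["xy"],1).tolist(),round(d["conf"],2)) for d in robot.look_for(t,p)[:2]])
E
```

```text
pics
{'time': 0.0, 'qpos': [1.2, 0.343, 1.525, -0.0, 1.275, -0.146], 'qvel': [0.0, 0.001, 0.0, 0.001, 0.001, 0.001], 'joint_efforts': [0.002, -43.124, -24.422, 0.072, 0.056, -0.0], 'tool_pos': [0.117, 0.512, 0.404], 'tool_rot': [3.017, 1.569, -1.92], 'contact_force': [0.262, -0.544, -0.219], 'torque': [-0.032, 0.023, 0.001], 'opening': 0.092} 0.1592
scene [[440.826216693142, 0.0, 277.0520996190708], [0.0, 440.826216693142, 204.44518234134452], [0.0, 0.0, 1.0]] [[0.6235, 0.7818, -0.0088, -0.2944], [0.5663, -0.4594, -0.6843, -0.2404], [-0.539, 0.4217, -0.7291, 1.3269], [0.0, 0.0, 0.0, 1.0]]
clamp [([224.2, 271.5], 0.72)]
knob [([232.2, 247.2], 0.59)]
selector_tip [([230.0, 240.7], 0.59)]
head_top [([232.3, 246.5], 0.91)]
blue_coupler_mid [([369.7, 153.9], 0.77)]
red_coupler_mid [([405.1, 186.9], 0.69)]
tester_mid [([107.2, 299.3], 0.93)]
handle [([229.6, 247.3], 0.87)]
top [[394.66887253046053, 0.0, 280.3095816675964], [0.0, 394.66887253046053, 215.2224921688815], [0.0, 0.0, 1.0]] [[-0.0844, -0.9964, -0.0069, -0.0065], [-0.9711, 0.0838, -0.2233, 0.5554], [0.2231, -0.0121, -0.9747, 0.7951], [0.0, 0.0, 0.0, 1.0]]
clamp [([343.9, 204.7], 0.75)]
knob [([348.0, 202.6], 0.87)]
selector_tip [([346.0, 195.1], 0.66)]
head_top [([348.3, 200.3], 0.91), ([451.7, 258.7], 0.2)]
blue_coupler_mid [([112.7, 269.0], 0.8)]
red_coupler_mid [([125.5, 199.9], 0.59)]
tester_mid [([450.6, 262.6], 0.81)]
handle [([347.2, 203.6], 0.57)]
```

```bash
python3 - <<'E'
import cv2,numpy as np
a=cv2.imread("pics/top0.png");b=cv2.imread("pics/scene0.png")
c=cv2.resize(a[110:320,260:540],(800,600),interpolation=cv2.INTER_CUBIC);cv2.imwrite("pics/topc.png",c)
c=cv2.resize(b[165:345,120:360],(800,600),interpolation=cv2.INTER_CUBIC);cv2.imwrite("pics/scenec.png",c)
E
```

```text
(no output)
```

View pics/topc.png

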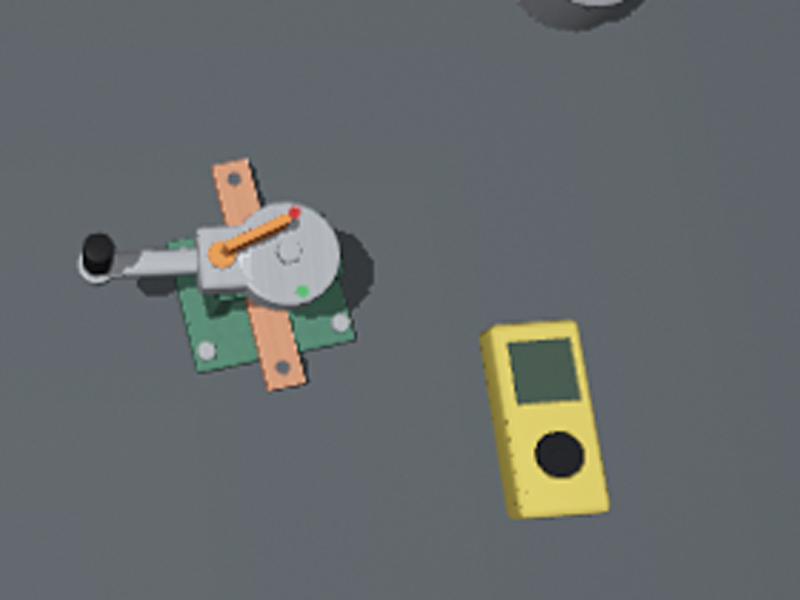

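View pics/scenec.png

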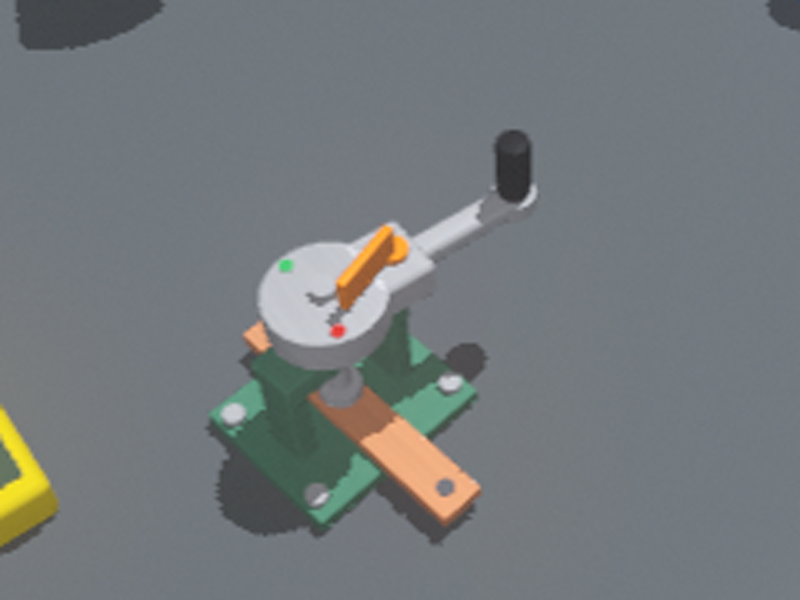

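View pics/top0.png

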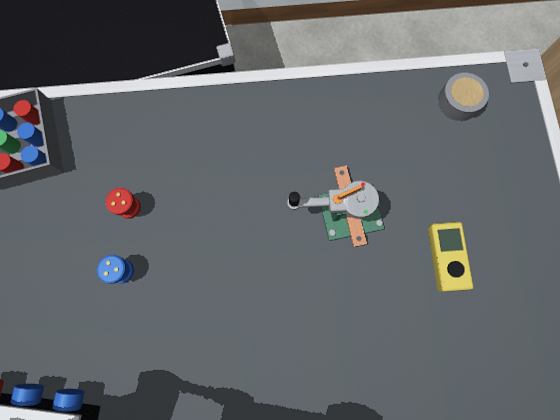

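The top crop shows the head centre at (289,252), the knob top at (98,243) and the lever fin running from (222,252) to (293,218), beside the red dot. The scene crop shows the head top at (325,295), the knob top at (513,140), and the foot a little above the bar. The area around the clamp is free.

```bash
cat > h.py <<'E'
import numpy as np
from cell import robot
V={"top":([[394.66887,0,280.30958],[0,394.66887,215.22249],[0,0,1]],[[-0.0844,-0.9964,-0.0069,-0.0065],[-0.9711,0.0838,-0.2233,0.5554],[0.2231,-0.0121,-0.9747,0.7951]]),
"scene":([[440.82622,0,277.0521],[0,440.82622,204.44518],[0,0,1]],[[0.6235,0.7818,-0.0088,-0.2944],[0.5663,-0.4594,-0.6843,-0.2404],[-0.539,0.4217,-0.7291,1.3269]])}
def onplane(cam,uv,z):
    K,v=map(np.array,V[cam]);R,t=v[:,:3],v[:,3]
    d=R.T@np.linalg.solve(K,[*uv,1]);c=-R.T@t
    return (c+d*(z-c[2])/d[2])
def tc(x,y): return (260+x/2.857,110+y/2.857)
def sc(x,y): return (120+x/3.3333,165+y/3.3333)
E
python3 - <<'E'
from h import *
for n,c,p,z in[("head","top",tc(289,252),.126),("head","scene",sc(325,295),.126),("knobtop","top",tc(98,243),.165),("knobtop","scene",sc(513,140),.165),
 ("knobbot","top",tc(97,262),.120),("pivot","top",tc(221,250),.140),("finend top","top",tc(293,217),.152),("red","top",tc(294,213),.126),("green","top",tc(303,291),.126),
 ("bar1","top",tc(234,178),.022),("bar2","top",tc(283,367),.022),("bar2","scene",sc(445,487),.022)]:
    print(n,c,onplane(c,p,z).round(4))
s=robot.observe()
from scipy.spatial.transform import Rotation as R
print(R.from_euler("xyz",s["tool_rot"]).as_matrix().round(3))
E
```

```text
head top [ 0.5595 -0.2192  0.126 ]
head scene [ 0.5651 -0.2176  0.126 ]
knobtop top [ 0.5669 -0.0828  0.165 ]
knobtop scene [ 0.5667 -0.0815  0.165 ]
knobbot top [ 0.5655 -0.0832  0.12  ]
pivot top [ 0.5614 -0.1691  0.14  ]
finend top top [ 0.5774 -0.2193  0.152 ]
red top [ 0.5879 -0.2265  0.126 ]
green top [ 0.5304 -0.2253  0.126 ]
bar1 top [ 0.6522 -0.2063  0.022 ]
bar2 top [ 0.4936 -0.226   0.022 ]
bar2 scene [ 0.656  -0.2059  0.022 ]
[[ 0.    -0.975  0.223]
 [ 0.     0.223  0.975]
 [-1.    -0.     0.   ]]
```

```bash
cat >> h.py <<'E'
from scipy.spatial.transform import Rotation as Rot
def need(x,y,z,ang=None):
    "shift (cm, tool axes) and spin (deg) to bring the TCP to x,y,z with tool z-axis at world angle ang (deg)"
    s=robot.observe();M=Rot.from_euler("xyz",s["tool_rot"]).as_matrix()
    d=M.T@(np.array([x,y,z])-s["tool_pos"])*100
    a=np.degrees(np.arctan2(M[1,2],M[0,2]))
    print("t",round(s["time"],2),"pos",np.round(s["tool_pos"],4),"zang",round(a,1),"need xyz",d.round(2),"spin",None if ang is None else round((a-ang+180)%360-180,1),"F",np.round(s["contact_force"],1),"q",np.round(s["qpos"],2))
E
python3 -m jog '[{"fingers":1,"y":-21.6,"z":-20,"spin":50},{"fingers":1,"y":-21.6,"z":-20,"spin":50},{"fingers":1,"y":-21.6,"z":-20,"spin":50},{"fingers":1,"y":-21.6,"z":-20,"spin":50},{"fingers":1,"y":-21.6,"z":-20,"spin":50}]' 20
python3 -c "from h import *;need(.616,-.217,.40,-2.5)"
```

```text
t 0.9 pos [0.117  0.5118 0.4048] zang 77.1 need xyz [  0.47 -64.89 -59.93] spin 79.6 F [ 0.6 -0.5  0.1] q [ 1.2   0.34  1.52 -0.    1.28 -0.15]$[0]: bad value
```

```bash
python3 -m jog --help 2>&1 | head -20
python3 -m jog '[{"fingers":1,"y":-4.3,"z":-4,"spin":10},{"fingers":1,"y":-8.6,"z":-8,"spin":20},{"fingers":1,"y":-13,"z":-12,"spin":30},{"fingers":1,"y":-17.3,"z":-16,"spin":40},{"fingers":1,"y":-21.6,"z":-20,"spin":50}]' 20
python3 -c "from h import *;need(.616,-.217,.40,-2.5)"
```

```text
invalid input: not JSON, or not a number
t 0.9 pos [0.117  0.5118 0.4048] zang 77.1 need xyz [  0.47 -64.89 -59.93] spin 79.6 F [ 0.6 -0.5  0.1] q [ 1.2   0.34  1.52 -0.    1.28 -0.15]$[0]: bad value
```

```bash

python3 -m jog '[{"fingers":1.0,"x":0,"y":-4.3,"z":-4,"spin":10},{"fingers":1.0,"x":0,"y":-8.6,"z":-8,"spin":20},{"fingers":1.0,"x":0,"y":-13,"z":-12,"spin":30},{"fingers":1.0,"x":0,"y":-17.3,"z":-16,"spin":40},{"fingers":1.0,"x":0,"y":-21.6,"z":-20,"spin":50}]' 20
python3 -c "from h import *;need(.616,-.217,.40,-2.5)"
```

```text
time: 1.52
tool_pos: [0.2837, 0.2671, 0.405]
tool_rot: [0.077, 1.57, 0.545]
contact_force: [1.3, 0.4, -0.1]
opening: 0.0466
t 1.52 pos [0.2837 0.2671 0.405 ] zang 26.8 need xyz [  0.5  -58.19   7.82] spin 29.3 F [ 1.3  0.4 -0.1] q [ 0.56  0.09  1.85 -0.    1.2   0.09]
```

```bash

python3 -m jog '[{"fingers":1.0,"x":0,"y":-5.8,"z":0.8,"spin":6},{"fingers":1.0,"x":0,"y":-11.6,"z":1.6,"spin":12},{"fingers":1.0,"x":0,"y":-17.5,"z":2.3,"spin":18},{"fingers":1.0,"x":0,"y":-23.3,"z":3.1,"spin":24},{"fingers":1.0,"x":0,"y":-29.1,"z":3.9,"spin":29}]'
python3 -c "from h import *;need(.616,-.217,.38,-2.5)"
```

```text
time: 2.15
tool_pos: [0.4512, 0.0256, 0.405]
tool_rot: [0.278, 1.57, 0.242]
contact_force: [1.3, 0.6, 0.5]
opening: 0.0005
t 2.15 pos [0.4512 0.0256 0.405 ] zang -2.1 need xyz [  2.51 -23.64  17.35] spin 0.4 F [1.3 0.6 0.5] q [-0.11  0.21  1.71  0.    1.22 -0.08]
```

```bash

python3 -m jog '[{"fingers":1.0,"x":0,"y":-4.7,"z":3.5,"spin":0},{"fingers":1.0,"x":0,"y":-9.5,"z":7,"spin":0},{"fingers":1.0,"x":0.5,"y":-14.2,"z":10.4,"spin":0},{"fingers":1.0,"x":1.5,"y":-18.9,"z":13.9,"spin":0},{"fingers":1.0,"x":2.5,"y":-23.6,"z":17.4,"spin":0}]'
python3 -c "from h import *;need(.616,-.217,.311,-2.5)"
```

```text
time: 2.78
tool_pos: [0.6174, -0.2158, 0.3794]
tool_rot: [0.125, 1.57, 0.092]
contact_force: [-0.0, -0.7, 1.0]
opening: 0.0005
t 2.77 pos [ 0.6174 -0.2158  0.3794] zang -1.9 need xyz [ 6.84 -0.12 -0.14] spin 0.6 F [-0.  -0.7  1. ] q [-0.45  0.6   1.17  0.    1.37 -0.42]
```

```bash
python3 - <<'E'
from cell import robot
import cv2
p=robot.read_camera("top");q=robot.read_camera("scene")
a=cv2.resize(p["color"][110:320,260:540,::-1],(400,300),interpolation=cv2.INTER_CUBIC)
b=cv2.resize(q["color"][105:345,80:400,::-1],(400,300),interpolation=cv2.INTER_CUBIC)
cv2.imwrite("pics/a1.png",cv2.hconcat([a,b]))
E
```

```text
(no output)
```

View pics/a1.png

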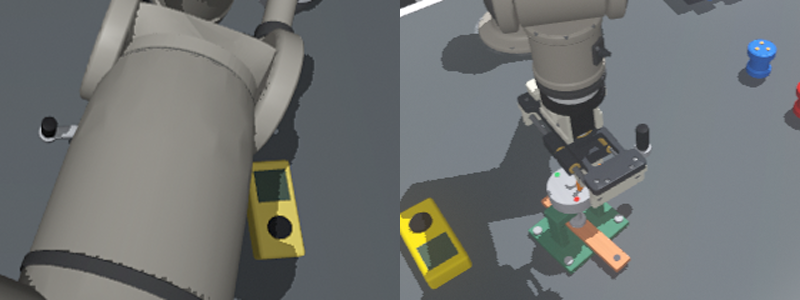

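The gripper (right half, about (615,165)) hangs on the red-dot side of the head. The lever at (580,185) is still on the red side, so there is room to descend.

```bash

python3 -m jog '[{"fingers":1.0,"x":2.5,"y":-0.1,"z":0,"spin":0},{"fingers":1.0,"x":5,"y":-0.1,"z":0,"spin":0},{"fingers":1.0,"x":6.8,"y":-0.1,"z":0,"spin":0},{"fingers":1.0,"x":6.8,"y":-0.1,"z":0,"spin":0}]'
python3 -m jog '[{"fingers":1.0,"x":0,"y":0,"z":-0.3,"spin":0},{"fingers":1.0,"x":0,"y":0,"z":-0.6,"spin":0},{"fingers":1.0,"x":0,"y":0,"z":-0.9,"spin":0}]'
python3 -m jog '[{"fingers":1.0,"x":0,"y":0,"z":-0.3,"spin":0},{"fingers":1.0,"x":0,"y":0,"z":-0.6,"spin":0},{"fingers":1.0,"x":0,"y":0,"z":-0.9,"spin":0}]'
```

```text
time: 3.38
tool_pos: [0.6161, -0.2145, 0.3104]
tool_rot: [2.654, 1.567, 2.621]
contact_force: [-0.4, -0.2, 1.0]
opening: 0.0004
time: 3.75
tool_pos: [0.6073, -0.2148, 0.3125]
tool_rot: [-0.373, 1.57, -0.406]
contact_force: [-0.3, -0.3, -0.6]
opening: 0.0007
time: 4.12
tool_pos: [0.5986, -0.2147, 0.312]
tool_rot: [-0.401, 1.569, -0.434]
contact_force: [2.5, -1.9, -0.2]
opening: 0.0005
```

```bash

python3 -m jog '[{"fingers":1.0,"x":0,"y":-0.1,"z":-0.3,"spin":0},{"fingers":1.0,"x":0,"y":-0.1,"z":-0.6,"spin":0},{"fingers":1.0,"x":0,"y":-0.2,"z":-0.9,"spin":0}]'
python3 -m jog '[{"fingers":1.0,"x":0,"y":0,"z":-0.3,"spin":0},{"fingers":1.0,"x":0,"y":0,"z":-0.6,"spin":0},{"fingers":1.0,"x":0,"y":0,"z":-0.9,"spin":0}]'
python3 -m jog '[{"fingers":1.0,"x":0,"y":0,"z":-0.2,"spin":0},{"fingers":1.0,"x":0,"y":0,"z":-0.4,"spin":0}]'
```

```text
time: 4.5
tool_pos: [0.5894, -0.2164, 0.312]
tool_rot: [-0.487, 1.57, -0.52]
contact_force: [2.9, -2.5, -0.3]
opening: 0.0004
time: 4.88
tool_pos: [0.5803, -0.2159, 0.3118]
tool_rot: [-0.112, 1.57, -0.145]
contact_force: [3.1, -2.9, 0.7]
opening: 0.0005
time: 5.12
tool_pos: [0.5764, -0.2158, 0.3117]
tool_rot: [0.265, 1.571, 0.232]
contact_force: [3.3, -3.6, 0.4]
opening: 0.0006
```

```bash

python3 -m jog '[{"fingers":1.0,"x":0,"y":0,"z":-0.2,"spin":0},{"fingers":1.0,"x":0,"y":0,"z":-0.4,"spin":0}]'
python3 -m jog '[{"fingers":1.0,"x":0,"y":0,"z":-0.1,"spin":0},{"fingers":1.0,"x":0,"y":0,"z":-0.2,"spin":0}]'
python3 - <<'E'
from cell import robot
import cv2
q=robot.read_camera("scene")
cv2.imwrite("pics/a2.png",cv2.resize(q["color"][165:315,140:340,::-1],(800,600),interpolation=cv2.INTER_CUBIC))
E
```

```text
time: 5.38
tool_pos: [0.5723, -0.2155, 0.3116]
tool_rot: [1.71, 1.57, 1.677]
contact_force: [2.8, -2.6, 0.5]
opening: 0.0007
time: 5.62
tool_pos: [0.5704, -0.2153, 0.3116]
tool_rot: [1.696, 1.57, 1.664]
contact_force: [4.1, 0.5, 0.7]
opening: 0.0004
```

View pics/a2.png

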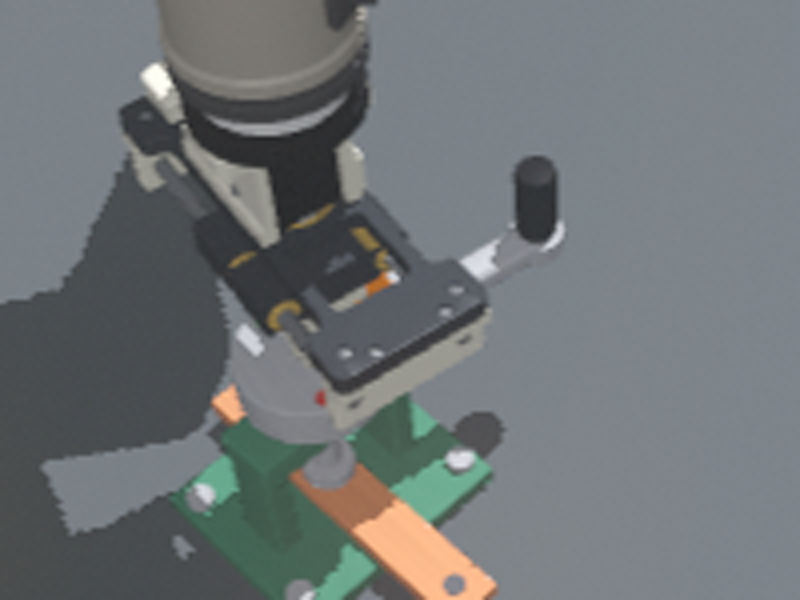

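The lever is mostly hidden under the gripper, with an orange bit at (380,285). The knob at (535,170) has not moved. I'll push on until the force rises.

```bash

for i in 1; do python3 -m jog '[{"fingers":1.0,"x":0,"y":0,"z":-0.15,"spin":0},{"fingers":1.0,"x":0,"y":0,"z":-0.3,"spin":0}]'; done
python3 -m jog '[{"fingers":1.0,"x":0,"y":0,"z":-0.15,"spin":0},{"fingers":1.0,"x":0,"y":0,"z":-0.3,"spin":0}]'
```

```text
time: 5.92
tool_pos: [0.5674, -0.2152, 0.3116]
tool_rot: [1.484, 1.57, 1.451]
contact_force: [5.0, 1.1, -0.0]
opening: 0.0007
time: 6.18
tool_pos: [0.5652, -0.2152, 0.3119]
tool_rot: [0.061, 1.567, 0.028]
contact_force: [11.1, 1.8, -3.9]
opening: 0.0003
```

```bash

python3 -m jog '[{"fingers":1.0,"x":0,"y":0,"z":0.8,"spin":0},{"fingers":1.0,"x":-2,"y":0,"z":1.5,"spin":0},{"fingers":0.69,"x":-6,"y":4,"z":2,"spin":0},{"fingers":0.69,"x":-9,"y":8,"z":0.5,"spin":0},{"fingers":0.69,"x":-9,"y":13,"z":0,"spin":0}]'
python3 - <<'E'
from cell import robot
import cv2
q=robot.read_camera("scene")
cv2.imwrite("pics/a3.png",cv2.resize(q["color"][165:315,140:340,::-1],(800,600),interpolation=cv2.INTER_CUBIC))
from h import need
need(.567,-.083,.305,-2.5)
E
```

```text
time: 6.8
tool_pos: [0.5682, -0.0851, 0.404]
tool_rot: [-0.611, 1.568, -0.645]
contact_force: [0.3, 0.7, -0.0]
opening: 0.0256
t 6.85 pos [ 0.5675 -0.0794  0.4029] zang -1.7 need xyz [ 9.79 -0.39 -0.03] spin 0.8 F [-0.1  4.9 -1.3] q [-0.27  0.43  1.39  0.    1.32 -0.24]
```

View pics/a3.png

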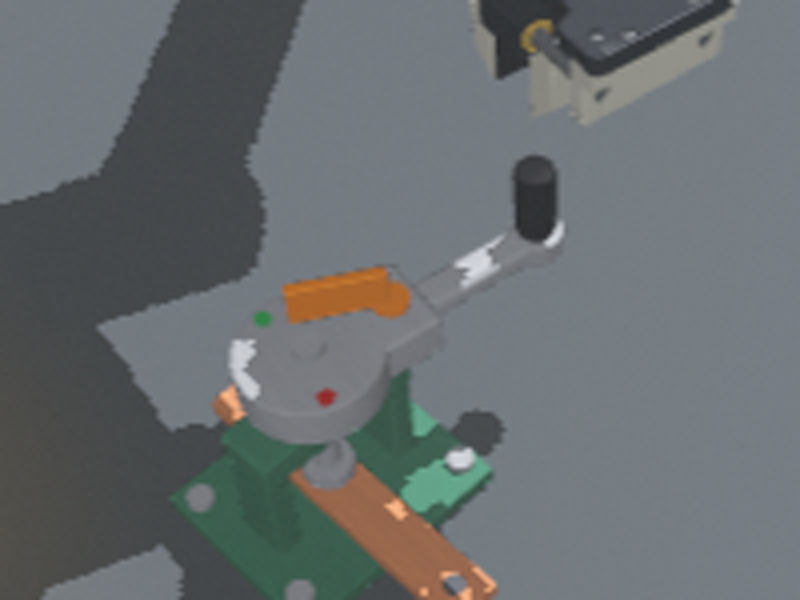

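```bash
python3 - <<'E'
from h import *
a=onplane("scene",(140+285/4,165+287/4),.152);b=onplane("scene",(140+385/4,165+268/4),.152)
d=a-b;print(a,b,"fin angle",np.degrees(np.arctan2(d[1],d[0])))
print("knob",onplane("scene",(140+535/4,165+165/4),.165))
need(.567,-.083,.305,-2.5)
E
python3 -m jog '[{"fingers":0.55,"x":3,"y":-0.4,"z":0,"spin":1},{"fingers":0.55,"x":5,"y":-0.4,"z":0,"spin":1},{"fingers":0.55,"x":5,"y":-0.4,"z":0,"spin":1}]'
python3 -c "from h import *;need(.567,-.083,.305,-2.5)"
```

```text
[ 0.5427025  -0.21369538  0.152     ] [ 0.56291573 -0.17023592  0.152     ] fin angle -114.94339224409859
knob [ 0.56491901 -0.08044789  0.165     ]
t 6.85 pos [ 0.5675 -0.0794  0.4029] zang -1.7 need xyz [ 9.79 -0.39 -0.03] spin 0.8 F [-0.1  4.9 -1.3] q [-0.27  0.43  1.39  0.    1.32 -0.24]
time: 7.22
tool_pos: [0.568, -0.0896, 0.3498]
tool_rot: [3.014, 1.565, 2.963]
contact_force: [0.4, 0.2, 0.1]
opening: 0.0409
t 7.22 pos [ 0.568  -0.0896  0.3498] zang -2.9 need xyz [ 4.48  0.65 -0.11] spin -0.4 F [0.4 0.2 0.1] q [-0.29  0.48  1.46 -0.    1.2  -0.24]
```

```bash

python3 -m jog '[{"fingers":0.55,"x":1,"y":0.6,"z":-0.1,"spin":0},{"fingers":0.55,"x":3,"y":0.6,"z":-0.1,"spin":0},{"fingers":0.55,"x":4.4,"y":0.6,"z":-0.1,"spin":0},{"fingers":0.7,"x":4.4,"y":0.6,"z":-0.1,"spin":0},{"fingers":0.7,"x":4.4,"y":0.6,"z":-0.1,"spin":0}]' 20
python3 - <<'E'
from h import *
import cv2
need(.567,-.083,.305,-2.5)
q=robot.read_camera("scene")
cv2.imwrite("pics/a4.png",cv2.resize(q["color"][165:315,140:340,::-1],(800,600),interpolation=cv2.INTER_CUBIC))
E
```

```text
time: 7.85
tool_pos: [0.5681, -0.0835, 0.3083]
tool_rot: [-0.137, 1.57, -0.187]
contact_force: [0.0, 0.1, 0.6]
opening: 0.0288
t 7.85 pos [ 0.5681 -0.0835  0.3083] zang -2.9 need xyz [ 0.33  0.04 -0.12] spin -0.4 F [0.  0.1 0.6] q [-0.28  0.52  1.52  0.    1.1  -0.23]
```

View pics/a4.png

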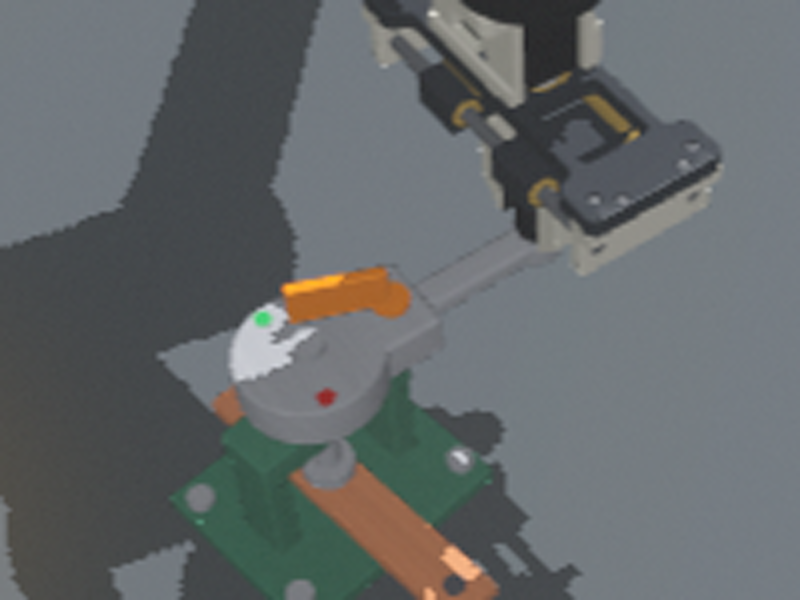

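The fingers straddle the knob and the lever is on green (fin angle computed at about +0.39 rad). Next I'll swing back, with the ratchet slipping.

```bash

python3 -m jog '[{"fingers":0.7,"x":0,"y":-0.07,"z":-1.35,"spin":-5.7},{"fingers":0.7,"x":0,"y":-0.27,"z":-2.68,"spin":-11.5},{"fingers":0.7,"x":0,"y":-0.6,"z":-3.99,"spin":-17.2},{"fingers":0.7,"x":0,"y":-1.07,"z":-5.26,"spin":-22.9},{"fingers":0.7,"x":0,"y":-1.65,"z":-6.47,"spin":-28.6}]'
cat >> h.py <<'E'
C=np.array([.561,-.2185])
def st():
    s=robot.observe();M=Rot.from_euler("xyz",s["tool_rot"]).as_matrix();r=s["tool_pos"][:2]-C
    ph=np.degrees(np.arctan2(r[1],r[0]));t=np.array([np.sin(np.radians(ph)),-np.cos(np.radians(ph))])
    F=np.array(s["contact_force"])
    print("t",round(s["time"],2),"R",np.hypot(*r).round(4),"joint~",np.radians(97.1-ph).round(3),"tool-ang err",round(np.degrees(np.arctan2(M[1,2],M[0,2]))-(ph-90),1),"z",round(s["tool_pos"][2],4),"Ftan(resist)",(-F[:2]@t).round(1),"Frad",(F[:2]@r/np.hypot(*r)).round(1),"Fz",F[2].round(1),"op",round(s["opening"],4))
E
python3 -c "from h import *;st()"
```

```text
time: 8.52
tool_pos: [0.5024, -0.0967, 0.3086]
tool_rot: [-0.618, 1.568, -0.166]
contact_force: [2.2, -1.0, -0.7]
opening: 0.0277
t 8.53 R 0.1351 joint~ -0.325 tool-ang err 0.2 z 0.3086 Ftan(resist) -1.5 Frad -1.8 Fz -0.7 op 0.0277
```

```bash

python3 -m jog '[{"fingers":0.7,"x":0,"y":-0.04,"z":-1,"spin":-4.3},{"fingers":0.7,"x":0,"y":-0.15,"z":-2,"spin":-8.6},{"fingers":0.7,"x":0,"y":-0.15,"z":-2,"spin":-8.6}]' >/dev/null
python3 -c "from h import *;st()"
python3 -m jog '[{"fingers":0.7,"x":0,"y":-0.04,"z":1.08,"spin":4.6},{"fingers":0.7,"x":0,"y":-0.17,"z":2.15,"spin":9.2},{"fingers":0.7,"x":0,"y":-0.39,"z":3.2,"spin":13.8},{"fingers":0.7,"x":0,"y":-0.69,"z":4.25,"spin":18.3},{"fingers":0.7,"x":0,"y":-1.07,"z":5.26,"spin":22.9}]' >/dev/null
python3 -c "from h import *;st()"
```

```text
t 8.9 R 0.135 joint~ -0.474 tool-ang err -0.0 z 0.3085 Ftan(resist) -0.3 Frad 0.2 Fz -0.8 op 0.0275
t 9.53 R 0.1354 joint~ -0.071 tool-ang err 0.0 z 0.308 Ftan(resist) 4.1 Frad -1.0 Fz 1.4 op 0.0274
```

```bash
cat > ok.py <<'E'
import sys
from h import *
st()
s=robot.observe();r=s["tool_pos"][:2]-C;F=np.array(s["contact_force"])
sys.exit(abs(F[0]*r[1]-F[1]*r[0])/np.hypot(*r)>float(sys.argv[1]))
E
python3 -m jog '[{"fingers":0.7,"x":0,"y":-0.02,"z":0.68,"spin":2.9},{"fingers":0.7,"x":0,"y":-0.07,"z":1.35,"spin":5.7}]' >/dev/null; python3 ok.py 8 &&
python3 -m jog '[{"fingers":0.7,"x":0,"y":-0.02,"z":0.68,"spin":2.9},{"fingers":0.7,"x":0,"y":-0.07,"z":1.35,"spin":5.7}]' >/dev/null; python3 ok.py 8 &&
python3 -m jog '[{"fingers":0.7,"x":0,"y":-0.02,"z":0.68,"spin":2.9},{"fingers":0.7,"x":0,"y":-0.07,"z":1.35,"spin":5.7}]' >/dev/null; python3 ok.py 8
```

```text
t 9.78 R 0.1354 joint~ 0.028 tool-ang err 0.0 z 0.308 Ftan(resist) 4.1 Frad -1.0 Fz 2.1 op 0.0279
t 9.78 R 0.1354 joint~ 0.028 tool-ang err 0.0 z 0.308 Ftan(resist) 4.1 Frad -1.0 Fz 2.1 op 0.0279
t 9.78 R 0.1354 joint~ 0.028 tool-ang err 0.0 z 0.308 Ftan(resist) 4.1 Frad -1.0 Fz 2.1 op 0.0279False
False
False
```

```bash
sed -i 's/sys.exit(\(.*\))$/sys.exit(int(\1))/' ok.py
python3 -m jog '[{"fingers":0.7,"x":0,"y":-0.02,"z":0.68,"spin":2.9},{"fingers":0.7,"x":0,"y":-0.07,"z":1.35,"spin":5.7}]' >/dev/null && python3 ok.py 8 &&
python3 -m jog '[{"fingers":0.7,"x":0,"y":-0.02,"z":0.68,"spin":2.9},{"fingers":0.7,"x":0,"y":-0.07,"z":1.35,"spin":5.7}]' >/dev/null && python3 ok.py 8 &&
python3 -m jog '[{"fingers":0.7,"x":0,"y":-0.02,"z":0.68,"spin":2.9},{"fingers":0.7,"x":0,"y":-0.07,"z":1.35,"spin":5.7}]' >/dev/null && python3 ok.py 8 &&
python3 -m jog '[{"fingers":0.7,"x":0,"y":-0.02,"z":0.68,"spin":2.9},{"fingers":0.7,"x":0,"y":-0.07,"z":1.35,"spin":5.7}]' >/dev/null && python3 ok.py 8
```

```text
t 10.03 R 0.1354 joint~ 0.127 tool-ang err 0.0 z 0.308 Ftan(resist) 4.3 Frad -1.6 Fz 2.7 op 0.0274
t 10.28 R 0.1354 joint~ 0.227 tool-ang err 0.0 z 0.308 Ftan(resist) 4.7 Frad -1.5 Fz 2.1 op 0.0275
t 10.53 R 0.1354 joint~ 0.327 tool-ang err 0.0 z 0.308 Ftan(resist) 4.4 Frad -3.5 Fz 2.5 op 0.0275
t 10.78 R 0.1354 joint~ 0.426 tool-ang err 0.1 z 0.308 Ftan(resist) 3.9 Frad -3.2 Fz 2.8 op 0.0273
```

```bash

python3 -m jog '[{"fingers":0.7,"x":0,"y":-0.05,"z":-1.21,"spin":-5.2},{"fingers":0.7,"x":0,"y":-0.22,"z":-2.42,"spin":-10.3},{"fingers":0.7,"x":0,"y":-0.49,"z":-3.6,"spin":-15.5},{"fingers":0.7,"x":0,"y":-0.87,"z":-4.75,"spin":-20.6},{"fingers":0.7,"x":0,"y":-1.34,"z":-5.87,"spin":-25.8}]' >/dev/null && python3 ok.py 8 &&
python3 -m jog '[{"fingers":0.7,"x":0,"y":-0.05,"z":-1.21,"spin":-5.2},{"fingers":0.7,"x":0,"y":-0.22,"z":-2.42,"spin":-10.3},{"fingers":0.7,"x":0,"y":-0.49,"z":-3.6,"spin":-15.5},{"fingers":0.7,"x":0,"y":-0.87,"z":-4.75,"spin":-20.6},{"fingers":0.7,"x":0,"y":-1.34,"z":-5.87,"spin":-25.8}]' >/dev/null && python3 ok.py 8 &&
python3 -m jog '[{"fingers":0.7,"x":0,"y":-0.02,"z":0.68,"spin":2.9},{"fingers":0.7,"x":0,"y":-0.07,"z":1.35,"spin":5.7}]' >/dev/null && python3 ok.py 8 &&
python3 -m jog '[{"fingers":0.7,"x":0,"y":-0.02,"z":0.68,"spin":2.9},{"fingers":0.7,"x":0,"y":-0.07,"z":1.35,"spin":5.7}]' >/dev/null && python3 ok.py 8 &&
python3 -m jog '[{"fingers":0.7,"x":0,"y":-0.02,"z":0.68,"spin":2.9},{"fingers":0.7,"x":0,"y":-0.07,"z":1.35,"spin":5.7}]' >/dev/null && python3 ok.py 7 &&
python3 -m jog '[{"fingers":0.7,"x":0,"y":-0.02,"z":0.68,"spin":2.9},{"fingers":0.7,"x":0,"y":-0.07,"z":1.35,"spin":5.7}]' >/dev/null && python3 ok.py 7 &&
python3 -m jog '[{"fingers":0.7,"x":0,"y":-0.02,"z":0.68,"spin":2.9},{"fingers":0.7,"x":0,"y":-0.07,"z":1.35,"spin":5.7}]' >/dev/null && python3 ok.py 7
```

```text
t 11.4 R 0.1353 joint~ -0.021 tool-ang err 0.5 z 0.3081 Ftan(resist) -1.8 Frad -1.1 Fz -0.2 op 0.0274
t 12.03 R 0.1347 joint~ -0.47 tool-ang err 0.6 z 0.3082 Ftan(resist) -0.9 Frad -0.7 Fz -0.2 op 0.0276
t 12.28 R 0.1347 joint~ -0.369 tool-ang err 0.3 z 0.3082 Ftan(resist) 1.7 Frad -0.2 Fz 0.6 op 0.0274
t 12.53 R 0.1348 joint~ -0.268 tool-ang err 0.5 z 0.3081 Ftan(resist) 2.6 Frad -0.9 Fz 1.7 op 0.0277
t 12.78 R 0.1349 joint~ -0.171 tool-ang err 0.4 z 0.3081 Ftan(resist) 4.3 Frad -2.1 Fz 1.6 op 0.0275
t 13.03 R 0.135 joint~ -0.071 tool-ang err 0.4 z 0.3081 Ftan(resist) 3.8 Frad -2.4 Fz 2.3 op 0.0273
t 13.28 R 0.135 joint~ 0.029 tool-ang err 0.4 z 0.3081 Ftan(resist) 3.6 Frad -1.9 Fz 2.0 op 0.0274
```

```bash

python3 -m jog '[{"fingers":0.7,"x":0,"y":-0.02,"z":0.68,"spin":2.9},{"fingers":0.7,"x":0,"y":-0.07,"z":1.35,"spin":5.7}]' >/dev/null && python3 ok.py 7 &&
python3 -m jog '[{"fingers":0.7,"x":0,"y":-0.02,"z":0.68,"spin":2.9},{"fingers":0.7,"x":0,"y":-0.07,"z":1.35,"spin":5.7}]' >/dev/null && python3 ok.py 7 &&
python3 -m jog '[{"fingers":0.7,"x":0,"y":-0.02,"z":0.68,"spin":2.9},{"fingers":0.7,"x":0,"y":-0.07,"z":1.35,"spin":5.7}]' >/dev/null && python3 ok.py 7 &&
python3 -m jog '[{"fingers":0.7,"x":0,"y":-0.02,"z":0.68,"spin":2.9},{"fingers":0.7,"x":0,"y":-0.07,"z":1.35,"spin":5.7}]' >/dev/null && python3 ok.py 7
```

```text
t 13.53 R 0.1351 joint~ 0.129 tool-ang err 0.4 z 0.3081 Ftan(resist) 3.9 Frad -3.4 Fz 2.1 op 0.0274
t 13.78 R 0.1352 joint~ 0.229 tool-ang err 0.4 z 0.308 Ftan(resist) 3.7 Frad -2.6 Fz 1.6 op 0.028
t 14.03 R 0.1353 joint~ 0.326 tool-ang err 0.3 z 0.308 Ftan(resist) 6.5 Frad -4.1 Fz 4.0 op 0.0275
t 14.28 R 0.1353 joint~ 0.423 tool-ang err 0.2 z 0.3079 Ftan(resist) 8.9 Frad -4.9 Fz 5.5 op 0.0276
```

The push is rising: 8.9 N near joint 0.42. That could be the foot on the bar or the end stop close by, so I'll go back one or more teeth and push on mid-range, where it is unambiguous.

```bash

python3 -m jog '[{"fingers":0.7,"x":0,"y":-0.05,"z":-1.21,"spin":-5.2},{"fingers":0.7,"x":0,"y":-0.22,"z":-2.42,"spin":-10.3},{"fingers":0.7,"x":0,"y":-0.49,"z":-3.6,"spin":-15.5},{"fingers":0.7,"x":0,"y":-0.87,"z":-4.75,"spin":-20.6},{"fingers":0.7,"x":0,"y":-1.34,"z":-5.87,"spin":-25.8}]' >/dev/null && python3 ok.py 8 &&
python3 -m jog '[{"fingers":0.7,"x":0,"y":-0.02,"z":0.68,"spin":2.9},{"fingers":0.7,"x":0,"y":-0.02,"z":0.68,"spin":2.9}]' >/dev/null && python3 ok.py 7 &&
python3 -m jog '[{"fingers":0.7,"x":0,"y":-0.02,"z":0.68,"spin":2.9},{"fingers":0.7,"x":0,"y":-0.02,"z":0.68,"spin":2.9}]' >/dev/null && python3 ok.py 7 &&
python3 -m jog '[{"fingers":0.7,"x":0,"y":-0.02,"z":0.68,"spin":2.9},{"fingers":0.7,"x":0,"y":-0.02,"z":0.68,"spin":2.9}]' >/dev/null && python3 ok.py 7
```

```text
t 14.9 R 0.1352 joint~ -0.018 tool-ang err 0.9 z 0.3081 Ftan(resist) -0.3 Frad -0.4 Fz 0.7 op 0.0275
t 15.15 R 0.1351 joint~ 0.034 tool-ang err 0.9 z 0.308 Ftan(resist) -0.1 Frad -0.3 Fz -0.3 op 0.0274
t 15.4 R 0.1351 joint~ 0.083 tool-ang err 0.9 z 0.3078 Ftan(resist) 0.5 Frad -0.2 Fz 0.0 op 0.0277
t 15.65 R 0.1351 joint~ 0.132 tool-ang err 0.8 z 0.3077 Ftan(resist) 0.3 Frad 0.3 Fz 0.3 op 0.0274
```

```bash

python3 -m jog '[{"fingers":0.7,"x":0,"y":-0.02,"z":0.68,"spin":2.9},{"fingers":0.7,"x":0,"y":-0.02,"z":0.68,"spin":2.9}]' >/dev/null && python3 ok.py 7 &&
python3 -m jog '[{"fingers":0.7,"x":0,"y":-0.02,"z":0.68,"spin":2.9},{"fingers":0.7,"x":0,"y":-0.02,"z":0.68,"spin":2.9}]' >/dev/null && python3 ok.py 7 &&
python3 -m jog '[{"fingers":0.7,"x":0,"y":-0.02,"z":0.68,"spin":2.9},{"fingers":0.7,"x":0,"y":-0.02,"z":0.68,"spin":2.9}]' >/dev/null && python3 ok.py 7 &&
python3 -m jog '[{"fingers":0.7,"x":0,"y":-0.02,"z":0.68,"spin":2.9},{"fingers":0.7,"x":0,"y":-0.02,"z":0.68,"spin":2.9}]' >/dev/null && python3 ok.py 7
```

```text
t 15.9 R 0.1351 joint~ 0.181 tool-ang err 0.8 z 0.3077 Ftan(resist) 0.9 Frad 1.0 Fz 0.4 op 0.0275
t 16.15 R 0.1352 joint~ 0.231 tool-ang err 0.8 z 0.3076 Ftan(resist) 0.4 Frad 0.4 Fz -0.1 op 0.0276
t 16.4 R 0.1352 joint~ 0.281 tool-ang err 0.7 z 0.3077 Ftan(resist) 0.6 Frad 0.9 Fz -0.0 op 0.0271
t 16.65 R 0.1352 joint~ 0.327 tool-ang err 0.5 z 0.3076 Ftan(resist) 4.0 Frad 0.4 Fz 1.3 op 0.0278
```

```bash
python3 - <<'E'
from h import *
import cv2
st()
q=robot.read_camera("scene")
cv2.imwrite("pics/a5.png",cv2.resize(q["color"][165:315,140:340,::-1],(800,600),interpolation=cv2.INTER_CUBIC))
E
```

```text
t 16.65 R 0.1352 joint~ 0.327 tool-ang err 0.5 z 0.3076 Ftan(resist) 4.0 Frad 0.4 Fz 1.3 op 0.0278
```

View pics/a5.png

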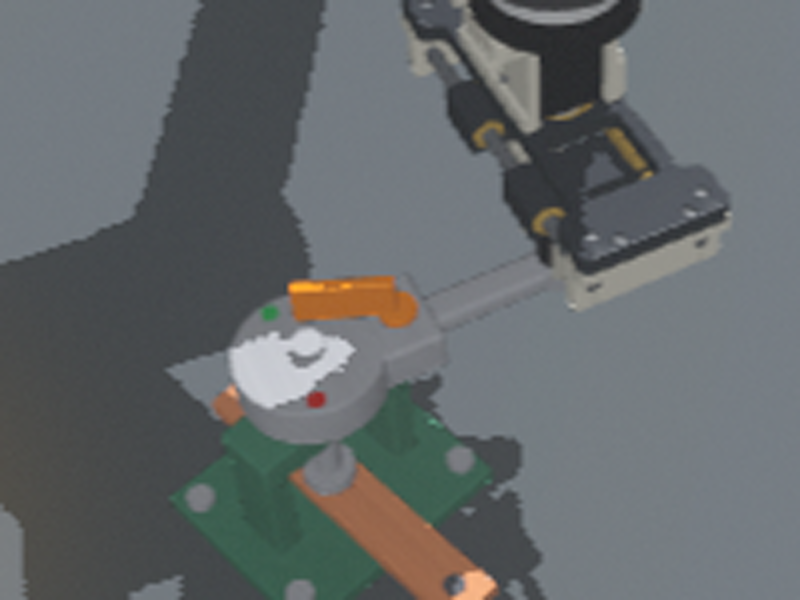

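The lever is still on green, the foot looks down on the bar at (330,470), and the knob is held. I'll take a full backswing so that the final push falls mid-range.

```bash

python3 -m jog '[{"fingers":0.7,"x":0,"y":-0.05,"z":-1.21,"spin":-5.2},{"fingers":0.7,"x":0,"y":-0.22,"z":-2.42,"spin":-10.3},{"fingers":0.7,"x":0,"y":-0.49,"z":-3.6,"spin":-15.5},{"fingers":0.7,"x":0,"y":-0.87,"z":-4.75,"spin":-20.6},{"fingers":0.7,"x":0,"y":-1.34,"z":-5.87,"spin":-25.8}]' >/dev/null && python3 ok.py 8 &&
python3 -m jog '[{"fingers":0.7,"x":0,"y":-0.04,"z":-1.1,"spin":-4.7},{"fingers":0.7,"x":0,"y":-0.18,"z":-2.2,"spin":-9.4},{"fingers":0.7,"x":0,"y":-0.41,"z":-3.3,"spin":-14.1},{"fingers":0.7,"x":0,"y":-0.7,"z":-4.3,"spin":-18.5}]' >/dev/null && python3 ok.py 8 &&
python3 -m jog '[{"fingers":0.7,"x":0,"y":-0.02,"z":0.68,"spin":2.9},{"fingers":0.7,"x":0,"y":-0.02,"z":0.68,"spin":2.9}]' >/dev/null && python3 ok.py 7 &&
python3 -m jog '[{"fingers":0.7,"x":0,"y":-0.02,"z":0.68,"spin":2.9},{"fingers":0.7,"x":0,"y":-0.02,"z":0.68,"spin":2.9}]' >/dev/null && python3 ok.py 7 &&
python3 -m jog '[{"fingers":0.7,"x":0,"y":-0.02,"z":0.68,"spin":2.9},{"fingers":0.7,"x":0,"y":-0.02,"z":0.68,"spin":2.9}]' >/dev/null && python3 ok.py 7 &&
python3 -m jog '[{"fingers":0.7,"x":0,"y":-0.02,"z":0.68,"spin":2.9},{"fingers":0.7,"x":0,"y":-0.02,"z":0.68,"spin":2.9}]' >/dev/null && python3 ok.py 7 &&
python3 -m jog '[{"fingers":0.7,"x":0,"y":-0.02,"z":0.68,"spin":2.9},{"fingers":0.7,"x":0,"y":-0.02,"z":0.68,"spin":2.9}]' >/dev/null && python3 ok.py 7 &&
python3 -m jog '[{"fingers":0.7,"x":0,"y":-0.02,"z":0.68,"spin":2.9},{"fingers":0.7,"x":0,"y":-0.02,"z":0.68,"spin":2.9}]' >/dev/null && python3 ok.py 7
```

```text
t 17.32 R 0.1348 joint~ -0.12 tool-ang err 0.8 z 0.3079 Ftan(resist) 0.3 Frad -1.0 Fz -0.6 op 0.0274
t 17.82 R 0.1343 joint~ -0.445 tool-ang err 0.7 z 0.308 Ftan(resist) -0.8 Frad 0.5 Fz 0.2 op 0.0275
t 18.07 R 0.1343 joint~ -0.392 tool-ang err 0.7 z 0.3078 Ftan(resist) 1.1 Frad -0.1 Fz -0.8 op 0.0275
t 18.32 R 0.1342 joint~ -0.345 tool-ang err 0.5 z 0.3077 Ftan(resist) 5.0 Frad -1.3 Fz 2.6 op 0.0274
t 18.57 R 0.1342 joint~ -0.297 tool-ang err 0.4 z 0.3077 Ftan(resist) 7.7 Frad -0.6 Fz 3.1 op 0.0278
```

Engaged mid-range with a slope of about 55 N/rad, so this is real tightening. I'll finish with small steps.

```bash

python3 -m jog '[{"fingers":0.7,"x":0,"y":-0.01,"z":0.45,"spin":1.9},{"fingers":0.7,"x":0,"y":-0.01,"z":0.45,"spin":1.9}]' >/dev/null && python3 ok.py 11 &&
python3 -m jog '[{"fingers":0.7,"x":0,"y":0,"z":0.3,"spin":1.3},{"fingers":0.7,"x":0,"y":0,"z":0.3,"spin":1.3}]' >/dev/null && python3 ok.py 11
```

```text
t 18.82 R 0.1342 joint~ -0.265 tool-ang err 0.3 z 0.3077 Ftan(resist) 8.3 Frad -0.9 Fz 4.0 op 0.0275
t 19.07 R 0.1342 joint~ -0.244 tool-ang err 0.2 z 0.3077 Ftan(resist) 7.9 Frad -1.6 Fz 4.8 op 0.0278
```

```bash

python3 -m jog '[{"fingers":0.7,"x":0,"y":0,"z":0.35,"spin":1.5}]' >/dev/null && python3 ok.py 11 &&
python3 -m jog '[{"fingers":0.7,"x":0,"y":0,"z":0.35,"spin":1.5}]' >/dev/null && python3 ok.py 11 &&
python3 -m jog '[{"fingers":0.7,"x":0,"y":0,"z":0.35,"spin":1.5}]' >/dev/null && python3 ok.py 11 &&
python3 -m jog '[{"fingers":0.7,"x":0,"y":0,"z":0.35,"spin":1.5}]' >/dev/null && python3 ok.py 11
```

```text
t 19.2 R 0.1342 joint~ -0.221 tool-ang err -0.0 z 0.3077 Ftan(resist) 11.4 Frad -2.0 Fz 4.7 op 0.0274
```

```bash

python3 -m jog '[{"fingers":0.7,"x":0,"y":0,"z":0.2,"spin":0.9}]' >/dev/null ; python3 ok.py 11
```

```text
t 19.32 R 0.1342 joint~ -0.206 tool-ang err -0.0 z 0.3076 Ftan(resist) 12.7 Frad -2.0 Fz 5.5 op 0.0275
```

```bash

python3 -m jog '[{"fingers":0.7,"x":0,"y":0,"z":-0.15,"spin":0},{"fingers":0.5,"x":0,"y":0,"z":-0.35,"spin":0},{"fingers":0.4,"x":0,"y":0,"z":-0.35,"spin":0},{"fingers":0.4,"x":0,"y":0,"z":-0.35,"spin":0}]' && python3 ok.py 20 &&
python3 -m jog '[{"fingers":0.4,"x":-2,"y":0,"z":0,"spin":0},{"fingers":0.4,"x":-5,"y":0,"z":0,"spin":0},{"fingers":0.4,"x":-8,"y":0,"z":0,"spin":0},{"fingers":0.4,"x":-10,"y":5,"z":0,"spin":0},{"fingers":0.4,"x":-10,"y":10,"z":0,"spin":0}]'
python3 - <<'E'
from h import *
import cv2
q=robot.read_camera("scene")
cv2.imwrite("pics/a6.png",cv2.resize(q["color"][165:315,140:340,::-1],(800,600),interpolation=cv2.INTER_CUBIC))
st()
E
```

```text
time: 19.82
tool_pos: [0.5156, -0.092, 0.3077]
tool_rot: [-0.183, 1.57, 0.145]
contact_force: [-1.2, -0.4, 0.2]
opening: 0.0527
t 19.82 R 0.1344 joint~ -0.221 tool-ang err -1.0 z 0.3077 Ftan(resist) 1.3 Frad 0.0 Fz 0.2 op 0.0527
time: 20.45
tool_pos: [0.4835, 0.0039, 0.4094]
tool_rot: [-0.192, 1.566, 0.134]
contact_force: [-0.2, 1.0, 0.3]
opening: 0.0552
t 20.5 R 0.2405 joint~ -0.214 tool-ang err -0.5 z 0.4086 Ftan(resist) 0.9 Frad 5.1 Fz -1.3 op 0.0553
```

View pics/a6.png

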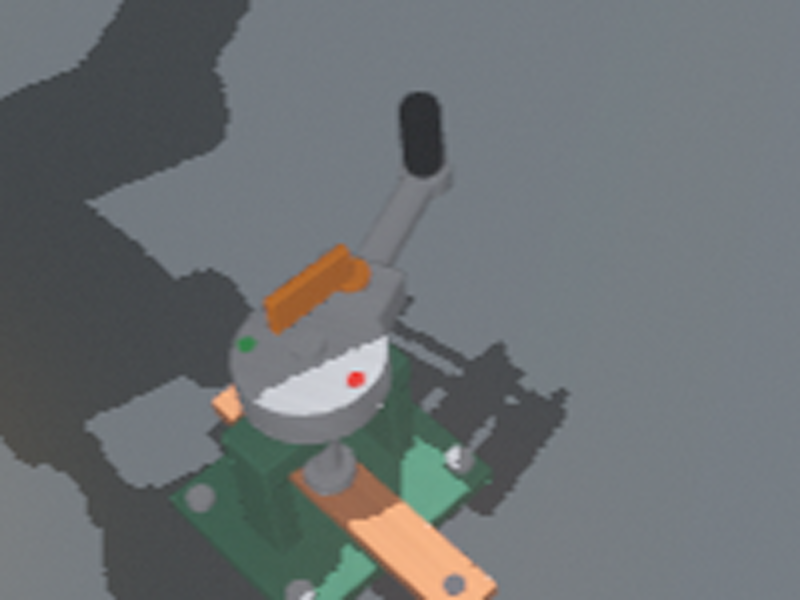

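The knob (420,130) is free, the lever sits by the green dot at (245,343), the foot is on the bar, and the gripper is out of the way. I'll let the arm settle and hand in.

```bash

python3 -m jog '[{"fingers":0.4,"x":0,"y":0,"z":0,"spin":0},{"fingers":0.4,"x":0,"y":0,"z":0,"spin":0},{"fingers":0.4,"x":0,"y":0,"z":0,"spin":0}]'
python3 -c "
from cell import robot
print(robot.hand_in())"
```

```text
time: 20.88
tool_pos: [0.4839, 0.0019, 0.4074]
tool_rot: [2.332, 1.571, 2.658]
contact_force: [-0.7, 0.3, 1.3]
opening: 0.0551
the job is handed in; nothing more can be done
None
```

The job is done and handed in at about 21 s; the hand-in gave no verdict.

- **Lever:** I pushed the orange lever over to the green dot with the closed fingers. The camera put it at about +0.39 rad, and it was still by the green dot in the last picture.
- **Tightening:** With the fingers loosely around the knob, I worked the handle until the foot met the bar. On the last stroke, well clear of the end stops, the push climbed at about 55 N per rad at first. I stopped when it reached 12.7 N while turning.
- **Release:** The fingers opened, rose and moved away. The last picture shows the knob free and the foot on the bar, and the wrist force was near zero.

**Unclear readings:**
- On the second stroke the push rose to 8.9 N close to the end stop, so I couldn't tell the bar from the stop and swung back for another stroke.
- Near the end the push held at about 8 N for two small steps while the arm paused, then rose to 11.4 N and 12.7 N once it moved again.
- I did not check the couplers and the tester in a picture at the end; the arm never came down near them.

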